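# Put the swapped tools back on their own shadows

## Robot

A 6-joint arm with a two-finger parallel gripper is mounted at the origin on the work surface. World frame = base frame: x ahead of the robot, y to its left, z up, the work surface at z = 0. Lengths are in mm, angles in rad, forces in N, time in s.
With the tool pointing down it reaches from about 300 to 775 mm from the base axis. Payload 14.6 kg.
Tool frame: the origin (TCP) lies at the very end of the fingers, on their centre line; the grasp point (between the pads) lies 19 mm behind it; z points along the fingers, y is the line along which they close (so a half turn about z gives the same grasp; the last joint's range is limited). The gripper opens to 94 mm and grips with 3 to 60 N. Pads are 16 mm wide; open, the fingers measure 119 mm over their backs; the gripper's body (75 mm by 177 mm) begins 78 mm behind the grasp point.
Start: joints at [1.081, 0.3, 1.521, -0, 1.321, -0.067], TCP at [225.67, 501.56, 205.446] pointing down, gripper open.
Joint ranges: [-3.03, 3.03], [-0.79, 2.21], [0.23, 2.52], [-1.04, 4.18], [0, 3.07], [-2.55, 2.55]. Speed limits (rad/s): [2.22, 2.22, 2.57, 3.14, 3.14, 3.14].

## Interface

Orientations are given as [roll, pitch, yaw] about the fixed x, y, z axes, in that order (R = Rz(yaw) Ry(pitch) Rx(roll)).
In Python, from cell import manip, camera, get_calibration gives the robot as it stands.
- The arm moves only by the tool arm_command, never from a script. Its argument "targets" is a list of rows, each an object of numbers: "hand": the opening, from -1 (shut) to 1 (fully open), so that 0 is half open; "x", "y", "z": the shift along the tool's x, y, z in m; "yaw": the turn about the tool's z in rad. In form: [{"hand": .., "x": .., "y": .., "z": .., "yaw": ..}, ...]. A call has 1 to 10 rows; each row shifts and turns the commanded pose from where the row before left it, along the tool's axes as they then stand; what a row does not reach is not made up. A row lasts 1/10 s, in which the tool goes at most 50 mm and 8.59 degrees, less where a joint would pass 70% of its speed; a pose out of reach is approached as far as the arm can. A call is refused whole if a number of a shift passes 0.05 or a number of a turn 0.15, either way. A call with a gripper value outside its range is refused whole. The fingers move at their own pace and stop on an object; "newtons" is the grip in N (left out, the last holds). Time passes only in rows, so rows that do not move let the fingers close. It gives the time, the measured TCP pose, the force, the opening and the grip force at its end, in the units of the state.
- manip.read_state(): the state, without advancing time (a new reading comes with each control period).
- camera(name): name is "scene" or "top"; returns the picture (420x560x3 uint8, red, green, blue); there is no depth.
- get_calibration(name): a dict with "K" (3x3 intrinsics, pixels), "cam_to_world" (4x4, takes a point from camera to world coordinates). Camera axes: x right, y up, looking along -z (the intrinsics and any distortion apply to the point x, -y, -z); pixel columns grow to the right and rows downward; lengths in mm; the calibration is good to about 2 mm. A picture is of the moment at which its call begins. get_calibration takes no time and is no camera call.
- manip.sign_off(): hands the job in; it is judged then, once.
The state is a dict: "clock": time; "joints": joint angles; "qd": joint speeds; "effort": joint torques, N m; "eef_pos": TCP position; "eef_rot": TCP orientation; "wrist_force": force on the tool from outside, world axes, zero at the start; "moment": the same for the moment, N m; "finger_gap": finger opening in mm; "finger_force": force on a finger pad.
Only numpy, scipy, OpenCV 4.12 (cv2) and the standard library are available. Lean on these libraries where they do the work, as an engineer would, in place of code of your own. Each camera call takes 0.05 s, during which the arm holds its last target. There are 200 camera calls.

## Task

The hammer, the pliers and the adjustable wrench lie on each other's shadow tiles: lay each one on the white tile that bears its own black shadow, covering it neatly and pointing the same way; the empty rubber mat is free for parking a tool meanwhile. The steel square already lies where it belongs: leave it and the white tub as they are.

Things in the scene. Friction and masses are not known exactly. Their poses are not given: they have to be found in the camera images.
- hammer: stubby ball-pein hammer lying flat, 0.3 kg, 172 mm long; steel head 82 mm across and 26 high, round face at -y, ball at +y; pale wooden handle. Origin: underside of the handle's neck by the balance point; x towards the head, y across, z up. Head centre at x = 37 mm, handle end at -121. Grip across y at the origin: neck 20 mm wide, 4 to 22 mm above the underside (x -35 to 24).
- pliers: combination pliers, red handles, closed and rigid, lying flat, 0.2 kg, 163 mm long, 59 mm over the handles, 13 high. Origin: underside of the pivot joint; x towards the jaws, y across, z up. Jaw tip at x = 46 mm, handle ends at -116. Grip across y at the origin: the joint is a flat-sided block 24 mm wide, 26 long, 1 to 12 mm above the underside.
- wrench: all-steel adjustable wrench lying flat, 0.13 kg, 162 mm long, head 44 mm wide, 11 high. Origin: underside of the shank, 7 mm short of the head; x towards the jaws, y (side of the longer fixed jaw) across, z up. Jaw tip at x = 53 mm, shank end at -109. Grip across y at x = -10: shank 17 mm wide, 1.5 to 9.5 mm above the underside (x -52 to 7).
- hammer_tile: white plastic tile 200 x 100 x 6 mm fixed flat on the bench, black printed shadow (no recess) of the hammer on it. Origin: centre of its underside, top 6 mm up; x along the length to the shadow's head end, z up. Lying on it, the hammer's origin is at x = 36, y = 0 mm, x axis along the tile's. At the start the wrench lies on this tile.
- pliers_tile: white plastic tile 200 x 100 x 6 mm fixed flat on the bench, black printed shadow (no recess) of the pliers on it. Origin: centre of its underside, top 6 mm up; x along the length to the shadow's jaw end, z up. Lying on it, the pliers' origin is at x = 35, y = 0 mm, x axis along the tile's. At the start the hammer lies on this tile.
- wrench_tile: white plastic tile 200 x 100 x 6 mm fixed flat on the bench, black printed shadow (no recess) of the adjustable wrench on it. Origin: centre of its underside, top 6 mm up; x along the length to the shadow's jaw end, z up. Lying on it, the wrench's origin is at x = 28, y = 0 mm, x axis along the tile's. At the start the pliers lie on this tile.
- square_tile: white plastic tile 200 x 100 x 6 mm fixed flat on the bench, black printed shadow (no recess) of the engineer's square on it. Origin: centre of its underside, top 6 mm up; x along the length to the shadow's blade end, z up. The square lies on it, on its own shadow; nothing is to be done here.
- square: engineer's square lying flat on its own shadow, to be left alone: dark steel stock 70 x 15 mm, 15 mm high, thin steel blade reaching 100 mm out along +x. Origin: underside of the stock's middle; z up.
- mat: plain black rubber mat 200 x 110 x 4 mm fixed flat on the bench, empty at the start: the free spot. Origin: centre of its underside; x along its 200 mm length; z up.
- tub: closed white plastic tub with a red band, 95 mm across, 90 mm high, standing on the bench beyond the tiles, to be left alone. Origin: centre of its underside, z up.
Mind the look-alikes: they are no part of the job. Leave any pink, purple or turquoise look-alike of the hammer_tile alone.

How it is judged (in metres and radians):
At the end, for the whole second after the job is handed in: Hammer, pliers and adjustable wrench each lie flat, released and at rest on the tile with their own shadow, within 12 mm of the shadow along and across and within 0.2 rad (11 degrees) of its direction, heads at the shadow's head end; the square has moved less than 12 mm and the tub less than 25 mm (x of hammer in the frame of hammer_tile between 0.024 and 0.048 m and y of hammer in the frame of hammer_tile between -0.012 and 0.012 m and z of hammer in the frame of hammer_tile below 0.01 m and x of hammer_tile in the frame of hammer below 0 m and angle between the x axis of hammer and the x axis of hammer_tile, either way round below 0.2 rad and angle between each of hammer, pliers, wrench's own z axis and vertical below 0.12 rad and linear speed of each of hammer, pliers, wrench below 0.02 m/s and angular speed of each of hammer, pliers, wrench below 0.2 rad/s and x of pliers in the frame of pliers_tile between 0.023 and 0.047 m and y of pliers in the frame of pliers_tile between -0.012 and 0.012 m and z of pliers in the frame of pliers_tile below 0.01 m and x of pliers_tile in the frame of pliers below 0 m and angle between the x axis of pliers and the x axis of pliers_tile, either way round below 0.2 rad and x of wrench in the frame of wrench_tile between 0.016 and 0.04 m and y of wrench in the frame of wrench_tile between -0.012 and 0.012 m and z of wrench in the frame of wrench_tile below 0.01 m and x of wrench_tile in the frame of wrench below 0 m and angle between the x axis of wrench and the x axis of wrench_tile, either way round below 0.2 rad and distance of square from where it was at the start of the episode below 0.012 m and distance of tub from where it was at the start of the episode below 0.025 m); the robot touches nothing.
It fails at once if the square is disturbed (distance of square from where it was at the start of the episode above 0.012 m).
It fails at once if the tub is disturbed (distance of tub from where it was at the start of the episode above 0.025 m).
It also fails if it takes over 112 s, if anything falls off the work surface, if the arm or the gripper's body presses on something with over 40 N, if the wrist force passes 120 N, or if a joint passes its speed limit or range.

## Working session

There is one attempt and no reset: what is moved stays moved. The work goes in short steps, Python scripts to look and compute and a tool call to move; the robot and the scene stay as the last step left them, time stands still between calls to the robot, and variables do not carry over. Pictures are saved under pics/ and viewed, at most 14 in all, crops included, and the job is handed in when it is done.

Besides the shell and the picture viewer there is one more tool, called after ">>>" in YAML: its name, and indented under it one key for each argument. arm_command: Moves the arm, as the interface text tells. Its arguments: {"type":"object","properties":{"targets":{"type":"array"},"newtons":{"type":"number"}},"required":["targets"]}

```bash
mkdir -p pics; python3 - <<'E'
from cell import manip,camera,get_calibration
import cv2,json
s=manip.read_state();print(s)
for n in("top","scene"):
    im=camera(n);cv2.imwrite(f"pics/{n}0.png",im[...,::-1]);c=get_calibration(n);print(n,c)
    cv2.imwrite(f"pics/{n}0v.png",cv2.resize(im[...,::-1],(800,600),interpolation=cv2.INTER_CUBIC))
E
```

```text
{'clock': 0.0, 'joints': array([ 1.08137970e+00,  3.00486294e-01,  1.52158783e+00,  1.82806808e-05,
        1.32069803e+00, -6.66061590e-02]), 'qd': array([-0.00010703, -0.00209679, -0.0009364 ,  0.00035186, -0.00062688,
        0.00164469]), 'effort': array([-6.93408697e-05, -5.31815815e+01, -3.52742743e+01,  7.08748936e-02,
        2.43919948e-02, -8.90864521e-05]), 'eef_pos': array([225.55510745, 501.3312422 , 204.875141  ]), 'eef_rot': array([-3.14041694e+00, -9.61714482e-05,  2.71877760e+00]), 'wrist_force': array([ 0.4220269 , -0.22050928,  0.27340011]), 'moment': array([0.02272578, 0.02261017, 0.02405687]), 'finger_force': 0.0, 'finger_gap': 94.16322096498433}
top {'K': array([[544.56864155,   0.        , 286.56567441],
       [  0.        , 544.56864155, 200.71144181],
       [  0.        ,   0.        ,   1.        ]]), 'cam_to_world': array([[-1.64684875e-02,  9.88196114e-01, -1.52306365e-01,
         2.83408833e+02],
       [-9.99794118e-01, -1.80810477e-02, -9.20857195e-03,
         7.32618515e+01],
       [-1.18537337e-02,  1.52123357e-01,  9.88290430e-01,
         1.71084571e+03],
       [ 0.00000000e+00,  0.00000000e+00,  0.00000000e+00,
         1.00000000e+00]])}
scene {'K': array([[422.64020663,   0.        , 266.3737788 ],
       [  0.        , 422.64020663, 210.53829066],
       [  0.        ,   0.        ,   1.        ]]), 'cam_to_world': array([[ 2.72464241e-02, -8.45090034e-01,  5.33929272e-01,
         1.27142138e+03],
       [ 9.99619496e-01,  2.53319866e-02, -1.09157666e-02,
         4.16427871e+01],
       [-4.30068361e-03,  5.34023525e-01,  8.45458679e-01,
         1.23053960e+03],
       [ 0.00000000e+00,  0.00000000e+00,  0.00000000e+00,
         1.00000000e+00]])}
```

View pics/top0v.png

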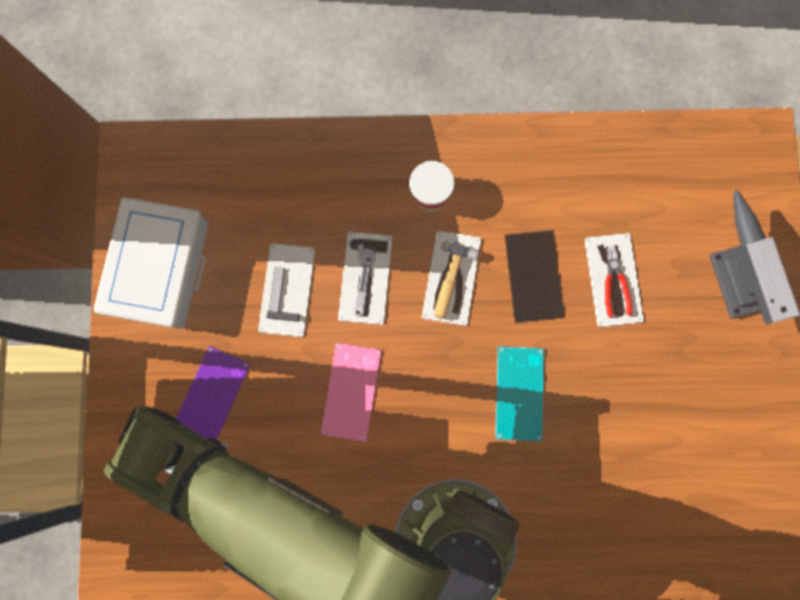

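View pics/scene0v.png

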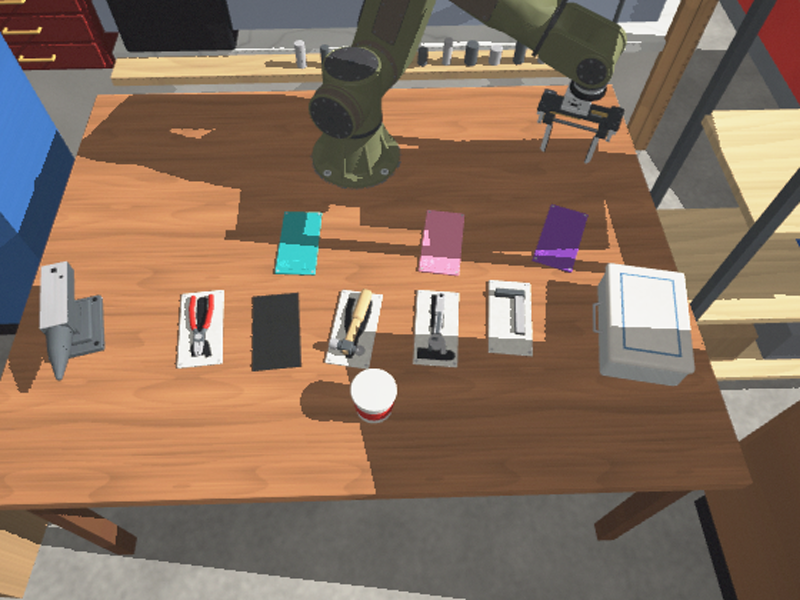

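The top view shows, left to right (800x600 px): square (285,290), wrench on the hammer tile (365,278), hammer on the pliers tile (452,278), mat (535,277) and pliers on the wrench tile (614,280). Next I rectify both views to the tile plane.

```bash
cat > h.py <<'E'
from cell import manip,camera,get_calibration
import cv2,numpy as np
def proj(n,P):
    c=get_calibration(n);T=np.linalg.inv(c["cam_to_world"]);p=T[:3,:3]@np.asarray(P,float).T+T[:3,3:]
    q=c["K"]@np.array([p[0],-p[1],-p[2]]);return (q[:2]/q[2]).T
def rect(im,n,x1,y1,w,h,s,z=6.):
    # output px (u,v): y=y1-u/s, x=x1-v/s
    uv=np.array([[0,0],[w,0],[w,h],[0,h]],float)
    P=np.c_[x1-uv[:,1]/s,y1-uv[:,0]/s,np.full(4,z)]
    H=cv2.getPerspectiveTransform(uv.astype(np.float32),proj(n,P).astype(np.float32))
    return cv2.warpPerspective(im,H,(w,h),flags=cv2.INTER_CUBIC|cv2.WARP_INVERSE_MAP)
E
python3 - <<'E'
from h import *
rs=[]
for n in("top","scene"):
    im=cv2.imread(f"pics/{n}0.png")
    r=rect(im,n,640,290,800,300,1.4)
    for k in range(0,570,50):
        u=int((290-(250-k))*1.4);cv2.line(r,(u,0),(u,6),(0,0,255),1);cv2.putText(r,str(250-k),(u+2,10),0,.35,(0,255,0),1)
    for x in range(450,640,50):
        v=int((640-x)*1.4);cv2.line(r,(0,v),(6,v),(0,0,255),1);cv2.putText(r,str(x),(8,v),0,.35,(0,255,0),1)
    rs.append(r)
    print(proj(n,[[450,0,6]]))
cv2.imwrite("pics/rect0.png",np.vstack(rs))
E
```

```text
[[315.4610233  230.46219831]]
[[249.52427108 199.29775437]]
```

View pics/rect0.png

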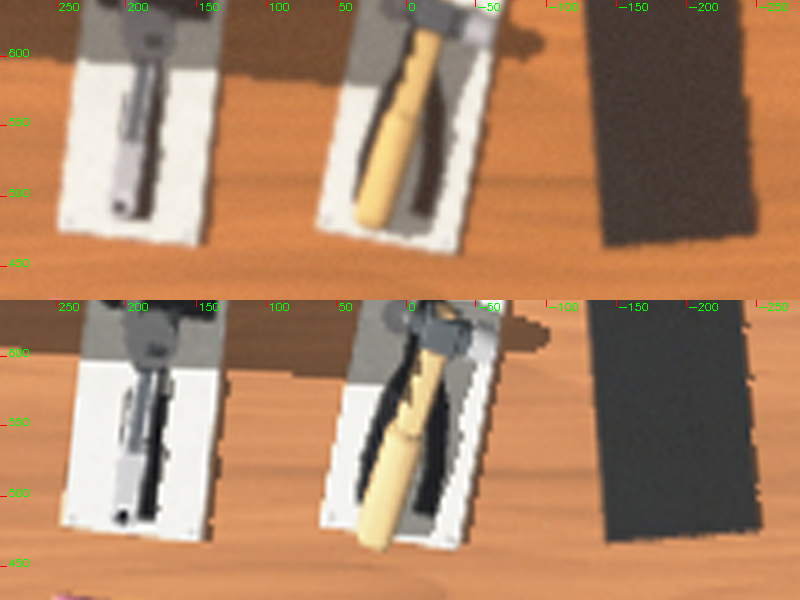

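The views agree, but the extents need widening. I will fit the tiles by template (scale 1.0 overview) and zoom on each.

```bash
python3 - <<'E'
from h import *
rs=[]
for n in("top","scene"):
    im=cv2.imread(f"pics/{n}0.png")
    r=rect(im,n,700,400,800,290,1.0)
    for y in range(-350,400,50):
        u=400-y;cv2.line(r,(u,0),(u,6),(0,0,255),1);cv2.putText(r,str(y),(u+2,10),0,.35,(0,255,0),1)
    for x in range(450,700,50):
        v=700-x;cv2.line(r,(0,v),(6,v),(0,0,255),1);cv2.putText(r,str(x),(8,v),0,.35,(0,255,0),1)
    rs.append(r)
    # tile mask: white or dark neutral -> min area rect of convex hull
    big=rect(im,n,700,400,2400,900,3.0)
    hsv=cv2.cvtColor(big,cv2.COLOR_BGR2HSV)
    m=((hsv[...,1]<45)&(hsv[...,2]>85)).astype(np.uint8)
    m=cv2.morphologyEx(m,cv2.MORPH_OPEN,np.ones((9,9)))
    k,l,st,ce=cv2.connectedComponentsWithStats(m)
    for i in range(1,k):
        if st[i,4]>5000:
            pts=np.argwhere(l==i)[:,::-1].astype(np.float32)
            (c,wh,a)=cv2.minAreaRect(pts);b=cv2.boxPoints((c,wh,a))
            print(n,'ctr x,y',round(700-c[1]/3,1),round(400-c[0]/3,1),'wh',np.round(np.array(wh)/3,1),'ang',round(a,1))
cv2.imwrite("pics/rect1.png",np.vstack(rs))
E
```

```text
top ctr x,y 569.1 187.2 wh [100.9 199. ] ang 6.6
top ctr x,y 566.6 -4.3 wh [101.  200.8] ang 10.9
top ctr x,y 554.7 -359.4 wh [200.6  97.4] ang 85.2
top ctr x,y 545.1 358.9 wh [ 97.4 201.5] ang 4.6
scene ctr x,y 581.3 2.2 wh [237.3 151.7] ang 90.0
scene ctr x,y 572.6 184.8 wh [101.  201.8] ang 6.3
scene ctr x,y 557.3 -361.5 wh [201.4  95.3] ang 84.7
scene ctr x,y 549.2 358.5 wh [100.3 202.7] ang 6.2
```

View pics/rect1.png

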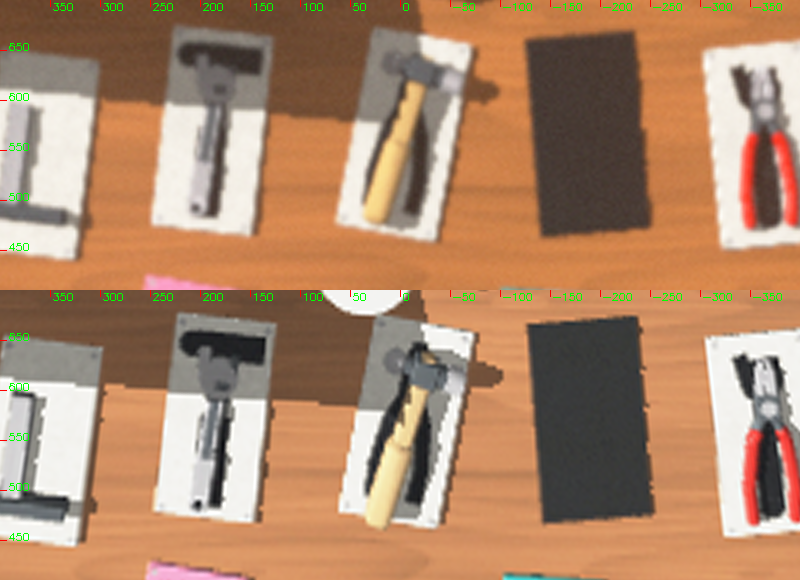

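```bash
cat >> h.py <<'E'
# frames: x,y,z(top),yaw deg
F=dict(hammer_tile=(570.8,186,6,-6.4),pliers_tile=(568.3,-5.5,6,-10.9),wrench_tile=(556,-360.5,6,5.0),mat=(568.5,-190,4,4.7))
def panel(im,n,f,z,s=3,w=264,h=600):
    x,y,_,a=F[f];a=np.radians(a)
    uv=np.array([[0,0],[w,0],[w,h],[0,h]],float);lx=(h/2-uv[:,1])/s;ly=(w/2-uv[:,0])/s
    P=np.c_[x+lx*np.cos(a)-ly*np.sin(a),y+lx*np.sin(a)+ly*np.cos(a),np.full(4,float(z))]
    H=cv2.getPerspectiveTransform(uv.astype(np.float32),proj(n,P).astype(np.float32))
    r=cv2.warpPerspective(im,H,(w,h),flags=cv2.INTER_CUBIC|cv2.WARP_INVERSE_MAP)
    for t in range(-90,91,10):
        v=int(h/2-t*s);L=10 if t%50==0 else 5;cv2.line(r,(0,v),(L,v),(0,0,255),1)
    for t in range(-40,41,10):
        u=int(w/2-t*s);L=10 if t==0 else 5;cv2.line(r,(u,0),(u,L),(0,0,255),1)
    cv2.putText(r,f,(14,595),0,.4,(0,160,0),1)
    return r
def go(x,y,z,yaw):
    "tool-frame shift (mm) to a target in world, yaw in deg; then turn"
    s=manip.read_state();p=np.array(s["eef_pos"]);w=s["eef_rot"][2];d=np.array([x,y,z])-p
    c,k=np.cos(w),np.sin(w);t=(np.radians(yaw)-w+np.pi/2)%np.pi-np.pi/2
    print("pos",p.round(1),"yaw",round(np.degrees(w),1),"-> tool x %.1f y %.1f z %.1f turn %.3f"%(d[0]*c+d[1]*k,d[0]*k-d[1]*c,-d[2],-t),"t",round(s["clock"],1))
def loc(f,lx,ly=0):
    x,y,z,a=F[f];r=np.radians(a);return x+lx*np.cos(r)-ly*np.sin(r),y+lx*np.sin(r)+ly*np.cos(r),z,a
E
python3 - <<'E'
from h import *
im=cv2.imread("pics/top0.png")
cv2.imwrite("pics/z0.png",np.hstack([panel(im,"top",f,z) for f,z in(("hammer_tile",11),("pliers_tile",19),("wrench_tile",12))]))
E
```

```text
(no output)
```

View pics/z0.png

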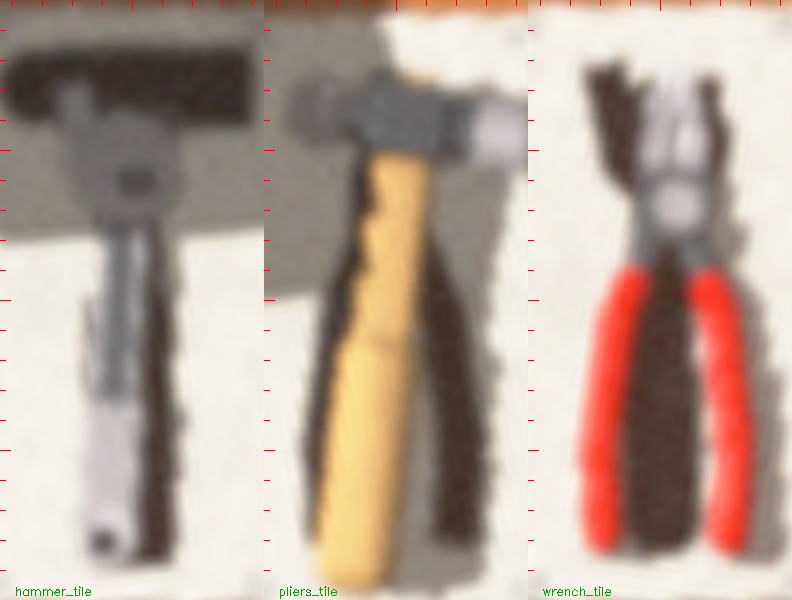

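Zoomed panels (tile frames, 3 px/mm): the wrench has its grip point near (122,267), the hammer neck origin is at (393,228) and the pliers pivot is at (680,203). All the heads and shadow heads are at the +x end. I will park the wrench first, then move the hammer, then the pliers, and finally the wrench.

```bash
python3 - <<'E'
from h import *
for f,a in(("hammer_tile",(11,3.3)),("mat",(0,0)),("pliers_tile",(24,1)),("hammer_tile",(36,0)),("wrench_tile",(31,-6.5)),("pliers_tile",(35,0)),("wrench_tile",(18,0))): print(f,np.round(loc(f,*a),1))
x,y,_,_=loc("hammer_tile",11,3.3);go(x,y,100,170.2)
E
```

```text
hammer_tile [582.1 188.1   6.   -6.4]
mat [ 568.5 -190.     4.     4.7]
pliers_tile [592.1  -9.1   6.  -10.9]
hammer_tile [606.6 182.    6.   -6.4]
wrench_tile [ 587.4 -364.3    6.     5. ]
pliers_tile [602.7 -12.1   6.  -10.9]
wrench_tile [ 573.9 -358.9    6.     5. ]
pos [225.6 501.4 205. ] yaw 155.8 -> tool x -453.7 y -139.4 z 105.0 turn -0.252 t 0.1
```

>>> arm_command:
  targets:
    - {"hand":1,"x":-0.02,"y":-0.006,"z":0}
    - {"hand":1,"x":-0.038,"y":-0.012,"z":0.005}
    - {"hand":1,"x":-0.042,"y":-0.014,"z":0.01}
    - {"hand":1,"x":-0.042,"y":-0.014,"z":0.01}
    - {"hand":1,"x":-0.042,"y":-0.014,"z":0.01}
    - {"hand":1,"x":-0.042,"y":-0.014,"z":0.01}
    - {"hand":1,"x":-0.042,"y":-0.014,"z":0.01}
    - {"hand":1,"x":-0.042,"y":-0.014,"z":0.01}
    - {"hand":1,"x":-0.042,"y":-0.014,"z":0.01}
    - {"hand":1,"x":-0.042,"y":-0.014,"z":0.01}

```text
schema error: expected keys hand, x, y, z, yaw
```

>>> arm_command:
  targets:
    - {"hand":1,"x":-0.04,"y":-0.009,"z":0.01}
    - {"hand":1,"x":-0.02,"y":0,"z":0.01}
    - {"hand":1,"x":0,"y":0,"z":0,"yaw":-0.126}
    - {"hand":1,"x":0,"y":0,"z":0,"yaw":-0.126}
    - {"hand":1,"x":0,"y":0,"z":0}
    - {"hand":1,"x":0,"y":0,"z":0}

```text
schema error: expected keys hand, x, y, z, yaw
```

```bash
python3 -c "
from h import *
go(582,188,40,170.2)"
```

```text
pos [225.6 501.4 205. ] yaw 155.8 -> tool x -453.6 y -139.5 z 165.0 turn -0.252 t 0.1
```

>>> arm_command:
  targets:
    - {"hand":1,"x":-0.02,"y":-0.006,"z":0,"yaw":0}
    - {"hand":1,"x":-0.038,"y":-0.012,"z":0.005,"yaw":0}
    - {"hand":1,"x":-0.042,"y":-0.014,"z":0.01,"yaw":0}
    - {"hand":1,"x":-0.042,"y":-0.014,"z":0.01,"yaw":0}
    - {"hand":1,"x":-0.042,"y":-0.014,"z":0.01,"yaw":0}
    - {"hand":1,"x":-0.042,"y":-0.014,"z":0.01,"yaw":0}
    - {"hand":1,"x":-0.042,"y":-0.014,"z":0.01,"yaw":0}
    - {"hand":1,"x":-0.042,"y":-0.014,"z":0.01,"yaw":0}
    - {"hand":1,"x":-0.042,"y":-0.014,"z":0.01,"yaw":0}
    - {"hand":1,"x":-0.042,"y":-0.014,"z":0.01,"yaw":0}

```text
clock: 1.1
eef_pos: [532.7, 219.8, 119.8]
eef_rot: [-3.141, -0.0, 2.719]
wrist_force: [-0.1, -0.0, -0.0]
finger_gap: 93.9
finger_force: 0.0
```

>>> arm_command:
  targets:
    - {"hand":1,"x":-0.04,"y":-0.009,"z":0.01,"yaw":0}
    - {"hand":1,"x":-0.02,"y":0,"z":0.01,"yaw":0}
    - {"hand":1,"x":0,"y":0,"z":0,"yaw":-0.126}
    - {"hand":1,"x":0,"y":0,"z":0,"yaw":-0.126}
    - {"hand":1,"x":0,"y":0,"z":0,"yaw":0}
    - {"hand":1,"x":0,"y":0,"z":0,"yaw":0}

```text
clock: 1.7
eef_pos: [582.5, 188.6, 100.3]
eef_rot: [-3.141, -0.0, 2.967]
wrist_force: [0.1, -1.6, -0.2]
finger_gap: 94.0
finger_force: 0.0
```

```bash
python3 -c "
from h import *
go(582,188,40,170.2)"
```

```text
pos [582.5 188.6 100.3] yaw 170.0 -> tool x 0.4 y -0.6 z 60.3 turn -0.003 t 1.7
```

>>> arm_command:
  targets:
    - {"hand":0,"x":0,"y":0,"z":0.025,"yaw":0}
    - {"hand":0,"x":0,"y":0,"z":0.03,"yaw":0}
    - {"hand":0,"x":0,"y":0,"z":0.022,"yaw":0}
    - {"hand":0,"x":0,"y":0,"z":0.01,"yaw":0}
    - {"hand":0,"x":0,"y":0,"z":0.004,"yaw":0}
    - {"hand":0,"x":0,"y":0,"z":0,"yaw":0}
    - {"hand":0,"x":0,"y":0,"z":0,"yaw":0}
  newtons: 25

```text
clock: 2.4
eef_pos: [583.2, 188.7, 10.6]
eef_rot: [3.141, 0.002, 2.97]
wrist_force: [0.7, 0.8, 0.6]
finger_gap: 47.4
finger_force: 0.0
```

>>> arm_command:
  targets:
    - {"hand":-1,"x":0,"y":0,"z":0,"yaw":0}
    - {"hand":-1,"x":0,"y":0,"z":0,"yaw":0}
    - {"hand":-1,"x":0,"y":0,"z":0,"yaw":0}
    - {"hand":-1,"x":0,"y":0,"z":0,"yaw":0}
    - {"hand":-1,"x":0,"y":0,"z":0,"yaw":0}
    - {"hand":-1,"x":0,"y":0,"z":0,"yaw":0}
    - {"hand":-1,"x":0,"y":0,"z":0,"yaw":0}
    - {"hand":-1,"x":0,"y":0,"z":0,"yaw":0}
  newtons: 25

```text
clock: 3.2
eef_pos: [582.7, 188.5, 9.6]
eef_rot: [-3.142, 0.0, 2.971]
wrist_force: [-1.4, -0.7, 3.5]
finger_gap: 16.5
finger_force: 25.0
```

>>> arm_command:
  targets:
    - {"hand":-1,"x":0,"y":0,"z":-0.005,"yaw":0}
    - {"hand":-1,"x":0,"y":0,"z":-0.02,"yaw":0}
    - {"hand":-1,"x":0,"y":0,"z":-0.03,"yaw":0}
    - {"hand":-1,"x":0,"y":0,"z":-0.02,"yaw":0}
    - {"hand":-1,"x":0,"y":0,"z":0,"yaw":0}
  newtons: 35

```text
clock: 3.7
eef_pos: [583.9, 188.9, 87.3]
eef_rot: [3.14, 0.004, 2.971]
wrist_force: [-0.2, 0.1, -0.6]
finger_gap: 16.5
finger_force: 35.0
```

```bash
python3 -c "
from h import *
print(manip.read_state()['finger_gap'])
go(568.5,-190,84,5)"
```

```text
16.496984031703914
pos [583.9 188.9  87.3] yaw 170.2 -> tool x -49.2 y -376.0 z 3.3 turn -0.258 t 3.7
```

>>> arm_command:
  targets:
    - {"hand":-1,"x":-0.003,"y":-0.016,"z":0,"yaw":0}
    - {"hand":-1,"x":-0.005,"y":-0.04,"z":0,"yaw":0}
    - {"hand":-1,"x":-0.006,"y":-0.048,"z":0,"yaw":0}
    - {"hand":-1,"x":-0.006,"y":-0.048,"z":0,"yaw":0}
    - {"hand":-1,"x":-0.006,"y":-0.048,"z":0,"yaw":0}
    - {"hand":-1,"x":-0.006,"y":-0.048,"z":0,"yaw":0}
    - {"hand":-1,"x":-0.006,"y":-0.048,"z":0,"yaw":0}
    - {"hand":-1,"x":-0.006,"y":-0.044,"z":0,"yaw":0}
    - {"hand":-1,"x":-0.003,"y":-0.026,"z":0,"yaw":0}
    - {"hand":-1,"x":-0.002,"y":-0.01,"z":0,"yaw":0}

```text
clock: 4.7
eef_pos: [565.5, -193.2, 82.7]
eef_rot: [3.141, -0.002, 2.968]
wrist_force: [-0.2, 1.1, -1.6]
finger_gap: 16.7
finger_force: 35.0
```

>>> arm_command:
  targets:
    - {"hand":-1,"x":0,"y":0,"z":0.02,"yaw":-0.086}
    - {"hand":-1,"x":0,"y":0,"z":0.025,"yaw":-0.086}
    - {"hand":-1,"x":0,"y":0,"z":0.018,"yaw":-0.086}
    - {"hand":-1,"x":0,"y":0,"z":0.006,"yaw":0}
    - {"hand":-1,"x":0,"y":0,"z":0,"yaw":0}
    - {"hand":-1,"x":0,"y":0,"z":0,"yaw":0}

```text
clock: 5.3
eef_pos: [567.3, -190.3, 16.0]
eef_rot: [-3.141, 0.001, -3.056]
wrist_force: [0.1, -0.2, -0.9]
finger_gap: 16.5
finger_force: 35.0
```

```bash
python3 -c "
from h import *
go(568.5,-190,8,5)"
```

```text
pos [ 567.3 -190.3   16. ] yaw -175.1 -> tool x -1.2 y 0.2 z 8.0 turn -0.002 t 5.3
```

>>> arm_command:
  targets:
    - {"hand":-1,"x":0,"y":0,"z":0.005,"yaw":0}
    - {"hand":-1,"x":0,"y":0,"z":0.003,"yaw":0}
    - {"hand":-1,"x":0,"y":0,"z":0,"yaw":0}
    - {"hand":-1,"x":0,"y":0,"z":0,"yaw":0}
    - {"hand":0,"x":0,"y":0,"z":0,"yaw":0}
    - {"hand":0,"x":0,"y":0,"z":0,"yaw":0}
    - {"hand":0,"x":0,"y":0,"z":0,"yaw":0}
    - {"hand":0,"x":0,"y":0,"z":-0.02,"yaw":0}
    - {"hand":0,"x":0,"y":0,"z":-0.04,"yaw":0}
    - {"hand":0,"x":0,"y":0,"z":-0.04,"yaw":0}

```text
clock: 6.3
eef_pos: [566.6, -190.2, 108.3]
eef_rot: [3.141, -0.001, -3.054]
wrist_force: [1.2, -0.6, 0.5]
finger_gap: 46.9
finger_force: 0.0
```

```bash
python3 -c "
from h import *
go(592.1,-9.1,108,-17.8)"
```

```text
pos [ 566.6 -190.2  108.3] yaw -175.0 -> tool x -41.1 y 178.2 z 0.3 turn 0.398 t 6.3
```

>>> arm_command:
  targets:
    - {"hand":0,"x":-0.004,"y":0.018,"z":0,"yaw":0}
    - {"hand":0,"x":-0.009,"y":0.04,"z":0,"yaw":0}
    - {"hand":0,"x":-0.01,"y":0.044,"z":0,"yaw":0}
    - {"hand":0,"x":-0.01,"y":0.043,"z":0,"yaw":0}
    - {"hand":0,"x":-0.008,"y":0.033,"z":0,"yaw":0}
    - {"hand":0,"x":0,"y":0,"z":0,"yaw":0.133}
    - {"hand":0,"x":0,"y":0,"z":0,"yaw":0.133}
    - {"hand":0,"x":0,"y":0,"z":0,"yaw":0.132}
    - {"hand":0,"x":0,"y":0,"z":0,"yaw":0}
    - {"hand":0,"x":0,"y":0,"z":0,"yaw":0}

```text
clock: 7.3
eef_pos: [592.4, -9.5, 107.5]
eef_rot: [-3.142, 0.0, 2.835]
wrist_force: [-0.6, 0.9, 0.6]
finger_gap: 46.6
finger_force: 0.0
```

```bash
python3 -c "
from h import *
go(592.1,-9.1,10,-17.8)
cv2.imwrite('pics/a.png',np.hstack([panel(camera('scene')[...,::-1].copy(),'scene',f,z) for f,z in(('hammer_tile',6),('pliers_tile',19),('mat',8))]))"
```

```text
pos [592.4  -9.5 107.5] yaw 162.4 -> tool x 0.4 y 0.3 z 97.5 turn 0.004 t 7.3
```

View pics/a.png

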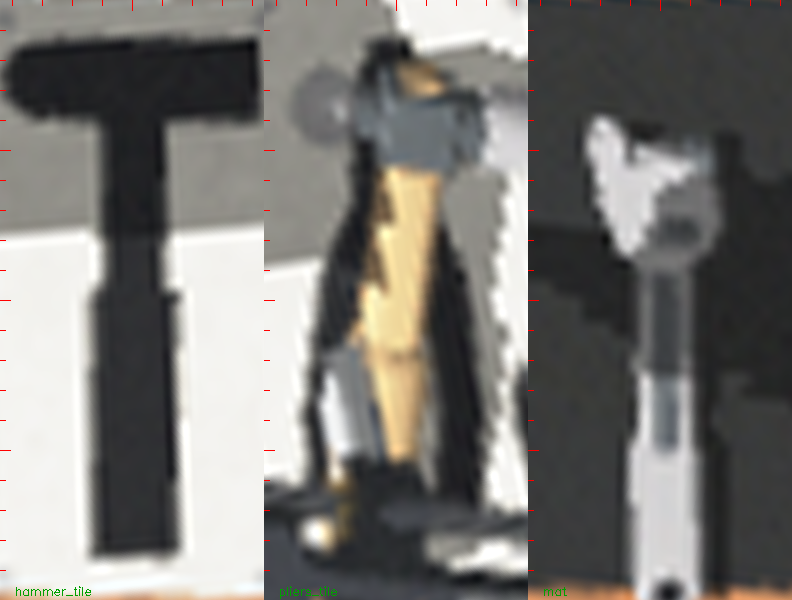

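The hammer shadow's head is at the +x end and well centred (head at (135,80)). The wrench lies straight on the mat, with its jaw tip at (610,118). Next I descend on the hammer.

>>> arm_command:
  targets:
    - {"hand":0.3,"x":0,"y":0,"z":0.02,"yaw":0}
    - {"hand":0.3,"x":0,"y":0,"z":0.03,"yaw":0}
    - {"hand":0.3,"x":0,"y":0,"z":0.03,"yaw":0}
    - {"hand":0.3,"x":0,"y":0,"z":0.012,"yaw":0}
    - {"hand":0.3,"x":0,"y":0,"z":0.005,"yaw":0}
    - {"hand":0.3,"x":0,"y":0,"z":0,"yaw":0}
    - {"hand":0.3,"x":0,"y":0,"z":0,"yaw":0}

```text
clock: 8.15
eef_pos: [593.1, -9.5, 11.8]
eef_rot: [3.141, 0.002, 2.831]
wrist_force: [0.4, 0.9, -1.0]
finger_gap: 60.9
finger_force: 0.0
```

>>> arm_command:
  targets:
    - {"hand":-1,"x":0,"y":0,"z":0,"yaw":0}
    - {"hand":-1,"x":0,"y":0,"z":0,"yaw":0}
    - {"hand":-1,"x":0,"y":0,"z":0,"yaw":0}
    - {"hand":-1,"x":0,"y":0,"z":0,"yaw":0}
    - {"hand":-1,"x":0,"y":0,"z":0,"yaw":0}
    - {"hand":-1,"x":0,"y":0,"z":0,"yaw":0}
    - {"hand":-1,"x":0,"y":0,"z":0,"yaw":0}
    - {"hand":-1,"x":0,"y":0,"z":0,"yaw":0}
  newtons: 25

```text
clock: 8.95
eef_pos: [592.4, -9.5, 10.5]
eef_rot: [-3.142, 0.0, 2.831]
wrist_force: [0.6, -0.6, 0.8]
finger_gap: 19.7
finger_force: 24.8
```

>>> arm_command:
  targets:
    - {"hand":-1,"x":0,"y":0,"z":-0.005,"yaw":0}
    - {"hand":-1,"x":0,"y":0,"z":-0.02,"yaw":0}
    - {"hand":-1,"x":0,"y":0,"z":-0.03,"yaw":0}
    - {"hand":-1,"x":0,"y":0,"z":-0.015,"yaw":0}
    - {"hand":-1,"x":0,"y":0,"z":0,"yaw":0}
  newtons: 40

```text
clock: 9.45
eef_pos: [593.3, -9.4, 82.4]
eef_rot: [3.141, 0.003, 2.831]
wrist_force: [-0.4, 0.1, -3.3]
finger_gap: 19.5
finger_force: 39.7
```

```bash
python3 -c "
from h import *
go(606.6,182,80,-6.4)"
```

```text
pos [593.3  -9.4  82.4] yaw 162.2 -> tool x 45.9 y 186.3 z 2.4 turn -0.199 t 9.4
```

>>> arm_command:
  targets:
    - {"hand":-1,"x":0.003,"y":0.012,"z":0,"yaw":0}
    - {"hand":-1,"x":0.007,"y":0.03,"z":0,"yaw":0}
    - {"hand":-1,"x":0.01,"y":0.04,"z":0,"yaw":0}
    - {"hand":-1,"x":0.01,"y":0.04,"z":0,"yaw":0}
    - {"hand":-1,"x":0.009,"y":0.038,"z":0,"yaw":0}
    - {"hand":-1,"x":0.005,"y":0.018,"z":0,"yaw":0}
    - {"hand":-1,"x":0.002,"y":0.008,"z":0,"yaw":0}
    - {"hand":-1,"x":0,"y":0,"z":0,"yaw":-0.1}
    - {"hand":-1,"x":0,"y":0,"z":0,"yaw":-0.1}
    - {"hand":-1,"x":0,"y":0,"z":0,"yaw":0}

```text
clock: 10.45
eef_pos: [605.2, 180.8, 79.7]
eef_rot: [-3.141, -0.001, 3.032]
wrist_force: [0.7, 0.1, -3.4]
finger_gap: 19.9
finger_force: 39.7
```

>>> arm_command:
  targets:
    - {"hand":-1,"x":0,"y":0,"z":0.02,"yaw":0}
    - {"hand":-1,"x":0,"y":0,"z":0.025,"yaw":0}
    - {"hand":-1,"x":0,"y":0,"z":0.015,"yaw":0}
    - {"hand":-1,"x":0,"y":0,"z":0.005,"yaw":0}
    - {"hand":-1,"x":0,"y":0,"z":0,"yaw":0}
    - {"hand":-1,"x":0,"y":0,"z":0,"yaw":0}

```text
clock: 11.05
eef_pos: [606.0, 181.7, 16.4]
eef_rot: [3.141, 0.001, 3.03]
wrist_force: [-1.1, -0.2, -3.6]
finger_gap: 19.7
finger_force: 39.7
```

```bash
python3 -c "
from h import *
go(606.6,182,11,-6.4)"
```

```text
pos [606.  181.7  16.4] yaw 173.6 -> tool x -0.5 y 0.3 z 5.4 turn 0.000 t 11.1
```

Lower the last 5.5 mm, release, and lift slightly to look.

>>> arm_command:
  targets:
    - {"hand":-1,"x":0,"y":0,"z":0.003,"yaw":0}
    - {"hand":-1,"x":0,"y":0,"z":0.0025,"yaw":0}
    - {"hand":-1,"x":0,"y":0,"z":0,"yaw":0}
    - {"hand":-1,"x":0,"y":0,"z":0,"yaw":0}
    - {"hand":0,"x":0,"y":0,"z":0,"yaw":0}
    - {"hand":0,"x":0,"y":0,"z":0,"yaw":0}
    - {"hand":0,"x":0,"y":0,"z":0,"yaw":0}
    - {"hand":0,"x":0,"y":0,"z":-0.02,"yaw":0}
    - {"hand":0,"x":0,"y":0,"z":-0.04,"yaw":0}
    - {"hand":0,"x":0,"y":0,"z":-0.04,"yaw":0}

```text
clock: 12.05
eef_pos: [605.0, 181.5, 110.6]
eef_rot: [-3.141, -0.001, 3.031]
wrist_force: [1.0, -0.1, 0.2]
finger_gap: 46.9
finger_force: 0.0
```

```bash
python3 -c "
from h import *
go(587.4,-364.3,108,3)"
```

```text
pos [605.  181.5 110.6] yaw 173.6 -> tool x -42.9 y -544.4 z 2.6 turn -0.163 t 12.1
```

>>> arm_command:
  targets:
    - {"hand":0,"x":-0.002,"y":-0.02,"z":0,"yaw":0}
    - {"hand":0,"x":-0.003,"y":-0.04,"z":0,"yaw":0}
    - {"hand":0,"x":-0.004,"y":-0.048,"z":0,"yaw":0}
    - {"hand":0,"x":-0.004,"y":-0.048,"z":0,"yaw":0}
    - {"hand":0,"x":-0.004,"y":-0.048,"z":0,"yaw":0}
    - {"hand":0,"x":-0.004,"y":-0.048,"z":0,"yaw":0}
    - {"hand":0,"x":-0.004,"y":-0.048,"z":0,"yaw":0}
    - {"hand":0,"x":-0.004,"y":-0.048,"z":0,"yaw":0}
    - {"hand":0,"x":-0.004,"y":-0.048,"z":0,"yaw":0}
    - {"hand":0,"x":-0.004,"y":-0.048,"z":0,"yaw":0}

```text
clock: 13.05
eef_pos: [592.8, -265.7, 110.0]
eef_rot: [-3.142, 0.0, 3.031]
wrist_force: [-0.1, -0.2, 0.1]
finger_gap: 47.4
finger_force: 0.0
```

>>> arm_command:
  targets:
    - {"hand":0.3,"x":-0.004,"y":-0.048,"z":0,"yaw":-0.08}
    - {"hand":0.3,"x":-0.002,"y":-0.036,"z":0,"yaw":-0.083}
    - {"hand":0.3,"x":0,"y":-0.012,"z":0,"yaw":0}
    - {"hand":0.3,"x":0,"y":0,"z":0,"yaw":0}
    - {"hand":0.3,"x":0,"y":0,"z":0,"yaw":0}

```text
clock: 13.55
eef_pos: [593.5, -358.6, 109.7]
eef_rot: [3.141, -0.0, -3.09]
wrist_force: [0.1, 0.1, 0.5]
finger_gap: 61.1
finger_force: 0.0
```

```bash
python3 -c "
from h import *
go(587.4,-364.3,8.5,3)
t=camera('top')[...,::-1].copy()
s=camera('scene')[...,::-1].copy()
cv2.imwrite('pics/b.png',np.hstack([panel(t,'top','hammer_tile',19),panel(t,'top','pliers_tile',6),panel(s,'scene','wrench_tile',12)]))"
```

```text
pos [ 593.5 -358.6  109.7] yaw -177.0 -> tool x 6.4 y -5.4 z 101.2 turn -0.001 t 13.6
```

View pics/b.png

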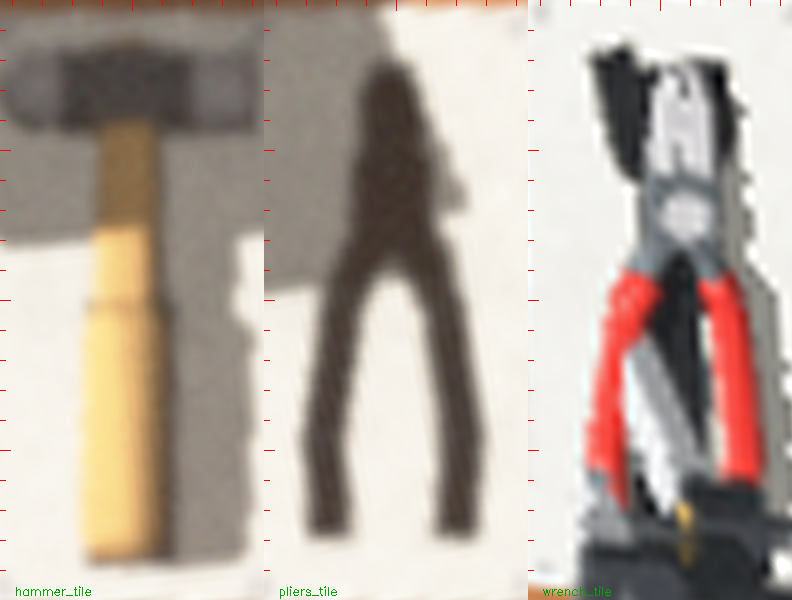

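Hammer covers its shadow (handle end (127,560), head centred at (128,88)). The pliers shadow has its jaws at the +x end, as expected. The pliers pivot is around (683,210), so I descend there.

>>> arm_command:
  targets:
    - {"hand":0.3,"x":0.007,"y":-0.007,"z":0.015,"yaw":0}
    - {"hand":0.3,"x":0,"y":0,"z":0.03,"yaw":0}
    - {"hand":0.3,"x":0,"y":0,"z":0.03,"yaw":0}
    - {"hand":0.3,"x":0,"y":0,"z":0.018,"yaw":0}
    - {"hand":0.3,"x":0,"y":0,"z":0.0075,"yaw":0}
    - {"hand":0.3,"x":0,"y":0,"z":0,"yaw":0}
    - {"hand":0.3,"x":0,"y":0,"z":0,"yaw":0}

```text
clock: 14.35
eef_pos: [587.2, -367.5, 10.7]
eef_rot: [-3.14, 0.001, -3.089]
wrist_force: [0.3, 0.1, 0.1]
finger_gap: 61.0
finger_force: 0.0
```

>>> arm_command:
  targets:
    - {"hand":-1,"x":0,"y":0,"z":0,"yaw":0}
    - {"hand":-1,"x":0,"y":0,"z":0,"yaw":0}
    - {"hand":-1,"x":0,"y":0,"z":0,"yaw":0}
    - {"hand":-1,"x":0,"y":0,"z":0,"yaw":0}
    - {"hand":-1,"x":0,"y":0,"z":0,"yaw":0}
    - {"hand":-1,"x":0,"y":0,"z":0,"yaw":0}
    - {"hand":-1,"x":0,"y":0,"z":0,"yaw":0}
    - {"hand":-1,"x":0,"y":0,"z":0,"yaw":0}
  newtons: 25

```text
clock: 15.15
eef_pos: [586.8, -367.2, 9.6]
eef_rot: [-3.141, 0.0, -3.089]
wrist_force: [-0.0, 1.8, 1.4]
finger_gap: 23.5
finger_force: 24.8
```

>>> arm_command:
  targets:
    - {"hand":-1,"x":0,"y":0,"z":-0.005,"yaw":0}
    - {"hand":-1,"x":0,"y":0,"z":-0.02,"yaw":0}
    - {"hand":-1,"x":0,"y":0,"z":-0.03,"yaw":0}
    - {"hand":-1,"x":0,"y":0,"z":-0.015,"yaw":0}
    - {"hand":-1,"x":0,"y":0,"z":0,"yaw":0}
  newtons: 40

```text
clock: 15.65
eef_pos: [587.5, -367.8, 81.8]
eef_rot: [-3.139, 0.003, -3.089]
wrist_force: [0.6, -0.3, -2.7]
finger_gap: 23.5
finger_force: 39.7
```

```bash
python3 -c "
from h import *
go(602.7,-12.1,80,-10.9)"
```

```text
pos [ 587.5 -367.8   81.8] yaw -177.0 -> tool x -33.7 y 354.4 z 1.8 turn 0.242 t 15.7
```

>>> arm_command:
  targets:
    - {"hand":-1,"x":-0.001,"y":0.012,"z":0,"yaw":0}
    - {"hand":-1,"x":-0.003,"y":0.032,"z":0,"yaw":0}
    - {"hand":-1,"x":-0.004,"y":0.044,"z":0,"yaw":0}
    - {"hand":-1,"x":-0.005,"y":0.048,"z":0,"yaw":0}
    - {"hand":-1,"x":-0.005,"y":0.048,"z":0,"yaw":0}
    - {"hand":-1,"x":-0.005,"y":0.048,"z":0,"yaw":0}
    - {"hand":-1,"x":-0.004,"y":0.048,"z":0,"yaw":0}
    - {"hand":-1,"x":-0.004,"y":0.042,"z":0,"yaw":0}
    - {"hand":-1,"x":-0.002,"y":0.024,"z":0,"yaw":0}
    - {"hand":-1,"x":-0.001,"y":0.008,"z":0,"yaw":0}

```text
clock: 16.65
eef_pos: [601.0, -8.7, 77.9]
eef_rot: [3.141, -0.003, -3.086]
wrist_force: [0.4, -0.0, -2.2]
finger_gap: 23.1
finger_force: 39.7
```

>>> arm_command:
  targets:
    - {"hand":-1,"x":0,"y":0,"z":0.018,"yaw":0.121}
    - {"hand":-1,"x":0,"y":0,"z":0.025,"yaw":0.121}
    - {"hand":-1,"x":0,"y":0,"z":0.016,"yaw":0}
    - {"hand":-1,"x":0,"y":0,"z":0.005,"yaw":0}
    - {"hand":-1,"x":0,"y":0,"z":0,"yaw":0}
    - {"hand":-1,"x":0,"y":0,"z":0,"yaw":0}

```text
clock: 17.25
eef_pos: [602.6, -12.1, 16.2]
eef_rot: [3.142, 0.001, 2.953]
wrist_force: [0.3, -0.2, -1.3]
finger_gap: 23.4
finger_force: 39.7
```

```bash
python3 -c "
from h import *
go(602.7,-12.1,10,-10.9)"
```

```text
pos [602.6 -12.1  16.2] yaw 169.2 -> tool x -0.1 y 0.1 z 6.2 turn 0.002 t 17.2
```

>>> arm_command:
  targets:
    - {"hand":-1,"x":0,"y":0,"z":0.004,"yaw":0}
    - {"hand":-1,"x":0,"y":0,"z":0.002,"yaw":0}
    - {"hand":-1,"x":0,"y":0,"z":0,"yaw":0}
    - {"hand":-1,"x":0,"y":0,"z":0,"yaw":0}
    - {"hand":0,"x":0,"y":0,"z":0,"yaw":0}
    - {"hand":0,"x":0,"y":0,"z":0,"yaw":0}
    - {"hand":0,"x":0,"y":0,"z":0,"yaw":0}
    - {"hand":0,"x":0,"y":0,"z":-0.02,"yaw":0}
    - {"hand":0,"x":0,"y":0,"z":-0.04,"yaw":0}
    - {"hand":0,"x":0,"y":0,"z":-0.04,"yaw":0}

```text
clock: 18.25
eef_pos: [601.7, -11.9, 110.3]
eef_rot: [-3.141, -0.001, 2.952]
wrist_force: [1.6, 0.4, -0.0]
finger_gap: 47.0
finger_force: 0.0
```

```bash
python3 -c "
from h import *
go(567.3,-190.3,108,5)"
```

```text
pos [601.7 -11.9 110.3] yaw 169.1 -> tool x 0.2 y -181.7 z 2.3 turn -0.277 t 18.2
```

>>> arm_command:
  targets:
    - {"hand":0,"x":0,"y":-0.02,"z":0,"yaw":0}
    - {"hand":0,"x":0,"y":-0.042,"z":0,"yaw":0}
    - {"hand":0,"x":0,"y":-0.046,"z":0,"yaw":0}
    - {"hand":0,"x":0,"y":-0.044,"z":0,"yaw":0}
    - {"hand":0,"x":0,"y":-0.03,"z":0,"yaw":0}
    - {"hand":0,"x":0,"y":0,"z":0,"yaw":-0.139}
    - {"hand":0,"x":0,"y":0,"z":0,"yaw":-0.138}
    - {"hand":0,"x":0,"y":0,"z":0,"yaw":0}
    - {"hand":0,"x":0,"y":0,"z":0,"yaw":0}

```text
clock: 19.15
eef_pos: [567.9, -190.5, 109.5]
eef_rot: [3.142, -0.0, -3.058]
wrist_force: [-0.0, -0.8, 0.2]
finger_gap: 47.3
finger_force: 0.0
```

```bash
python3 -c "
from h import *
go(567.3,-190.3,7.6,5)
t=camera('top')[...,::-1].copy()
s=camera('scene')[...,::-1].copy()
cv2.imwrite('pics/c.png',np.hstack([panel(t,'top','pliers_tile',12),panel(s,'scene','pliers_tile',12),panel(t,'top','wrench_tile',6)]))"
```

```text
pos [ 567.9 -190.5  109.5] yaw -175.2 -> tool x 0.6 y 0.2 z 101.9 turn -0.004 t 19.1
```

View pics/c.png

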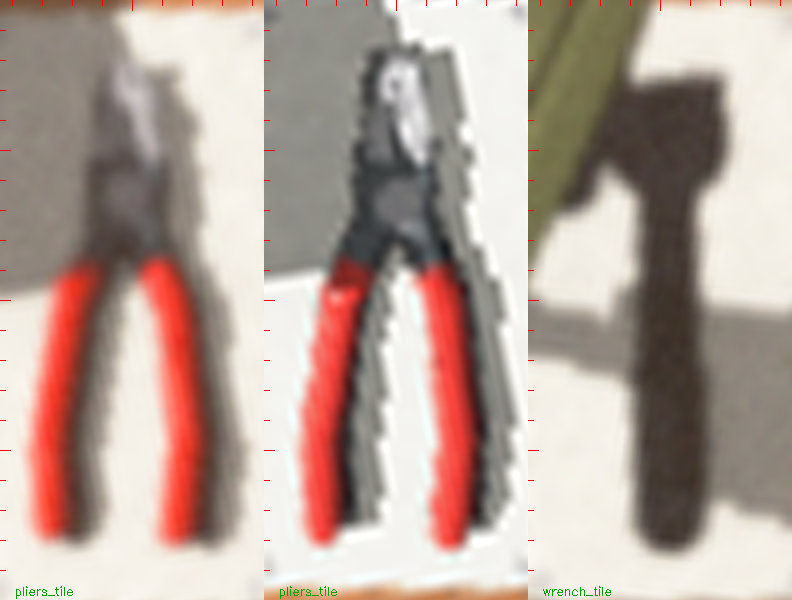

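Pliers cover their shadow, within about 2–4 mm and 2°. The wrench shadow has its head at the +x end and its shank centre at u≈669 (ly ≈ -3 mm), because the tile fit was clipped. I will adjust for that. Now the wrench.

>>> arm_command:
  targets:
    - {"hand":0,"x":0,"y":0,"z":0.015,"yaw":0}
    - {"hand":0,"x":0,"y":0,"z":0.03,"yaw":0}
    - {"hand":0,"x":0,"y":0,"z":0.03,"yaw":0}
    - {"hand":0,"x":0,"y":0,"z":0.018,"yaw":0}
    - {"hand":0,"x":0,"y":0,"z":0.0085,"yaw":0}
    - {"hand":0,"x":0,"y":0,"z":0,"yaw":0}
    - {"hand":0,"x":0,"y":0,"z":0,"yaw":0}

```text
clock: 19.95
eef_pos: [568.2, -190.7, 8.5]
eef_rot: [-3.141, 0.001, -3.055]
wrist_force: [1.2, -0.5, 0.9]
finger_gap: 46.8
finger_force: 0.0
```

>>> arm_command:
  targets:
    - {"hand":-1,"x":0,"y":0,"z":0,"yaw":0}
    - {"hand":-1,"x":0,"y":0,"z":0,"yaw":0}
    - {"hand":-1,"x":0,"y":0,"z":0,"yaw":0}
    - {"hand":-1,"x":0,"y":0,"z":0,"yaw":0}
    - {"hand":-1,"x":0,"y":0,"z":0,"yaw":0}
    - {"hand":-1,"x":0,"y":0,"z":0,"yaw":0}
    - {"hand":-1,"x":0,"y":0,"z":0,"yaw":0}
    - {"hand":-1,"x":0,"y":0,"z":0,"yaw":0}
  newtons: 25

```text
clock: 20.75
eef_pos: [568.0, -190.7, 8.2]
eef_rot: [-3.141, 0.0, -3.054]
wrist_force: [-0.7, 1.0, 4.2]
finger_gap: 16.8
finger_force: 25.0
```

>>> arm_command:
  targets:
    - {"hand":-1,"x":0,"y":0,"z":-0.005,"yaw":0}
    - {"hand":-1,"x":0,"y":0,"z":-0.02,"yaw":0}
    - {"hand":-1,"x":0,"y":0,"z":-0.03,"yaw":0}
    - {"hand":-1,"x":0,"y":0,"z":-0.015,"yaw":0}
    - {"hand":-1,"x":0,"y":0,"z":0,"yaw":0}
  newtons: 35

```text
clock: 21.25
eef_pos: [568.8, -191.0, 79.9]
eef_rot: [-3.14, 0.003, -3.054]
wrist_force: [-0.6, -0.5, -2.1]
finger_gap: 16.5
finger_force: 35.0
```

```bash
python3 -c "
from h import *
go(573.2,-362.5,70,5)"
```

```text
pos [ 568.8 -191.    79.9] yaw -175.0 -> tool x 10.5 y -171.2 z 9.9 turn -0.000 t 21.2
```

>>> arm_command:
  targets:
    - {"hand":-1,"x":0.001,"y":-0.015,"z":0,"yaw":0}
    - {"hand":-1,"x":0.002,"y":-0.035,"z":0,"yaw":0}
    - {"hand":-1,"x":0.003,"y":-0.045,"z":0,"yaw":0}
    - {"hand":-1,"x":0.003,"y":-0.042,"z":0,"yaw":0}
    - {"hand":-1,"x":0.001,"y":-0.025,"z":0.01,"yaw":0}
    - {"hand":-1,"x":0,"y":-0.009,"z":0.02,"yaw":0}
    - {"hand":-1,"x":0,"y":0,"z":0.02,"yaw":0}
    - {"hand":-1,"x":0,"y":0,"z":0.01,"yaw":0}
    - {"hand":-1,"x":0,"y":0,"z":0,"yaw":0}
    - {"hand":-1,"x":0,"y":0,"z":0,"yaw":0}

```text
clock: 22.25
eef_pos: [572.8, -362.0, 18.1]
eef_rot: [-3.142, -0.0, -3.054]
wrist_force: [0.2, -0.6, -1.0]
finger_gap: 16.2
finger_force: 35.0
```

```bash
python3 -c "
from h import *
go(573.2,-362.5,10.5,5)"
```

```text
pos [ 572.8 -362.    18.1] yaw -175.0 -> tool x -0.3 y -0.5 z 7.6 turn 0.000 t 22.2
```

Place, release, lift, and back off towards the mat and up for a clear view.

>>> arm_command:
  targets:
    - {"hand":-1,"x":0,"y":0,"z":0.005,"yaw":0}
    - {"hand":-1,"x":0,"y":0,"z":0.0025,"yaw":0}
    - {"hand":-1,"x":0,"y":0,"z":0,"yaw":0}
    - {"hand":-1,"x":0,"y":0,"z":0,"yaw":0}
    - {"hand":0,"x":0,"y":0,"z":0,"yaw":0}
    - {"hand":0,"x":0,"y":0,"z":0,"yaw":0}
    - {"hand":0,"x":0,"y":0,"z":0,"yaw":0}
    - {"hand":0,"x":0,"y":0,"z":-0.02,"yaw":0}
    - {"hand":0,"x":0,"y":0,"z":-0.04,"yaw":0}
    - {"hand":0,"x":0,"y":0,"z":-0.04,"yaw":0}

```text
clock: 23.25
eef_pos: [572.4, -361.6, 111.3]
eef_rot: [3.141, -0.001, -3.054]
wrist_force: [-0.1, 0.2, 0.7]
finger_gap: 46.9
finger_force: 0.0
```

>>> arm_command:
  targets:
    - {"hand":0,"x":0.03,"y":0.02,"z":-0.02,"yaw":0}
    - {"hand":0,"x":0.04,"y":0.04,"z":-0.02,"yaw":0}
    - {"hand":0,"x":0.04,"y":0.04,"z":0,"yaw":0}
    - {"hand":0,"x":0.04,"y":0.04,"z":0,"yaw":0}
    - {"hand":0,"x":0.03,"y":0.03,"z":0,"yaw":0}
    - {"hand":0,"x":0,"y":0,"z":0,"yaw":0}
    - {"hand":0,"x":0,"y":0,"z":0,"yaw":0}

```text
clock: 23.95
eef_pos: [396.2, -222.8, 148.0]
eef_rot: [-3.14, 0.002, -3.054]
wrist_force: [-0.6, 0.0, 0.2]
finger_gap: 47.0
finger_force: 0.0
```

```bash
python3 -c "
from h import *
t=camera('top')[...,::-1].copy()
s=camera('scene')[...,::-1].copy()
cv2.imwrite('pics/d0.png',s)
cv2.imwrite('pics/d.png',np.hstack([panel(t,'top','wrench_tile',10),panel(s,'scene','wrench_tile',10),panel(s,'scene','hammer_tile',10)]))
cv2.imwrite('pics/dv.png',cv2.resize(s,(800,600)))"
```

```text
(no output)
```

View pics/d.png

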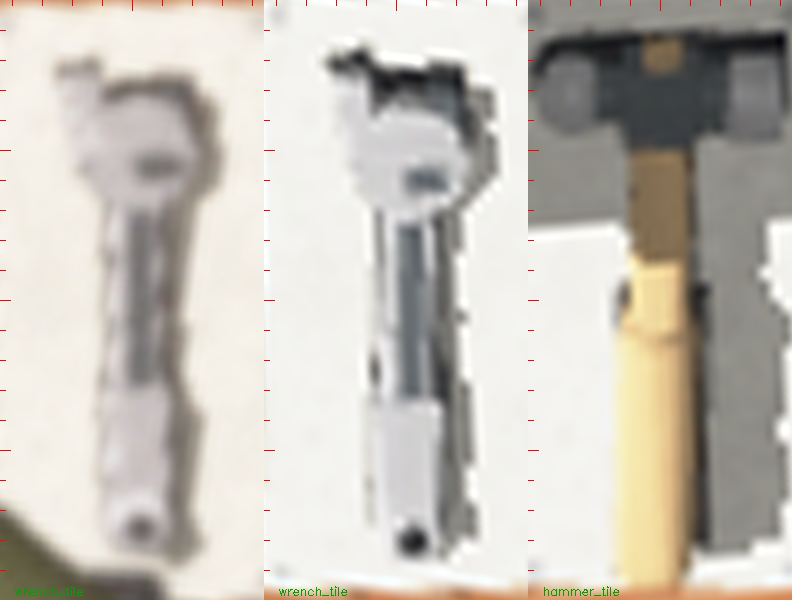

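View pics/dv.png

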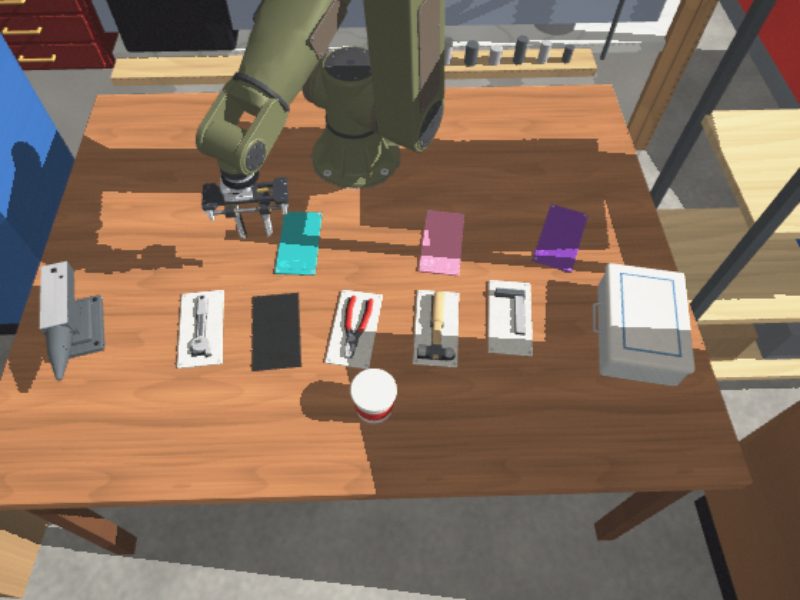

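Wrench lies on its shadow: end (137,553) against the shadow's (142,550), within about 3 mm. The hammer and pliers are on theirs, the square and tub are untouched, and the gripper is clear.

```bash
python3 -c "
from cell import manip
print(manip.sign_off())"
```

```text
the job is handed in; nothing more can be done
None
```

The hammer, pliers and wrench each lie on their own shadow, within about 5 mm and 3° by the camera images. I left the square and tub alone, and handed the job in at about 24 s; no verdict came back.

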